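# Find the hidden catch of the climate logger

### The job

The batteries of the ageing-room climate logger must be got at, but its battery tray is held by a concealed catch: one of the five look-alike plates set flush in its flat top gives under a fingertip, the other four are solid. Feel along the plates with the fingertips, press the one that gives until the tray springs out of the front, then let go and draw clear. Let the spring do the opening: do not touch the tray, and leave the cheese, the jar and the cheese iron where they are.

Things in the scene. Friction and masses are not known exactly. Their poses are not given: they have to be found in the camera images.
- logger: climate logger, a fixed low white plastic box 160 mm (its x) by 300 mm (its y) by 75 mm high, on the level bench; origin: centre of its underside, z up; its front, with the battery tray, faces its -x and is turned up to 0.35 rad from the robot. Its flat top holds a row of five flush plates; behind them (+x) lie a thin blank display and vent lines
- row (a point): centre of the middle plate, on its upper face: 75 mm above the bench; axes as the logger's. Five look-alike square plates, 48 mm a side, at y = -100, -50, 0, 50, 100 mm, x = 0. One of them, a different one each time, is the catch: it gives 6 mm straight down on a spring (1.5 N to start, 3.5 N at 4 mm, 4.5 N at its stop) and comes back up; the other four are rigid
- catch (a joint): how far the catch plate is pressed down: 0 up and flush, 0.006 m at its stop; at about 4 mm it frees the tray. This reading does not tell which of the five plates it is
- tray (a joint): how far the battery tray stands out of the logger's front: 0 shut (held by the catch, up to 1 mm of play), 0.05 m fully out. Freed, its spring sends it out along the logger's -x within half a second, and it stays out
- tray_front (a point): The tray's white front plate, 6 mm thick, 222 mm wide, 48 mm high, in the front face of the logger; this point is its centre, 32 mm above the bench, axes as the logger's. Not to be touched
- cheese_mid (a point): centre of a small loose cheese wheel, 110 mm across, 65 mm high, standing on the bench by the logger's +y end; to be left alone
- jar_mid (a point): centre of a loose jar with a white cap, 64 mm across, 85 mm high, standing on the bench by the logger's -y end; to be left alone
- iron_mid (a point): middle of a loose cheese iron lying on the bench behind the logger (+x): a steel rod 14 mm thick with a 90 mm wooden cross handle, 140 mm long, 22 mm high; to be left alone

How it is judged (in metres and radians):
On the way, in this order (a step that is already met when the one before it is completed fails the run):
1. the catch plate is pressed down by more than 2.5 mm while the tray is still shut (value of joint catch above 0.0025 m and value of joint tray below 0.01 m).
2. the tray has sprung out (value of joint tray above 0.035 m), for 0.2 s.
At the end, for the whole second after the job is handed in: the battery tray stands more than 35 mm out and at rest, the catch plate is let go and up again (within 1.5 mm), and the cheese, jar and iron are within 20 mm of where they were (value of joint tray above 0.035 m and velocity of joint tray below 0.02 m/s and value of joint catch below 0.0015 m and distance of each of cheese_mid, jar_mid, iron_mid from where it was at the start of the episode below 0.02 m); the robot touches nothing.
It fails at once if the tray is touched (over 1 N) (contact force between any of the fingers, the arm and tray above 1 N).
It fails at once if the cheese, the jar or the iron is shifted or lifted by more than 20 mm (distance of any of cheese_mid, jar_mid, iron_mid from where it was at the start of the episode above 0.02 m).
It also fails if it takes over 40 s, if anything falls off the work surface, if the arm or the gripper's body presses on something with over 40 N, if the wrist force passes 120 N, or if a joint passes its speed limit or range.

### The arm

A 6-joint arm with a two-finger parallel gripper is mounted at the origin on the work surface. World frame = base frame: x ahead of the robot, y to its left, z up, the work surface at z = 0. Lengths are in m, angles in degrees, forces in N, time in s.
With the tool pointing down it reaches from about 0.35 to 0.925 m from the base axis. Payload 6.4 kg.
Tool frame: the origin (TCP) lies midway between the tips of the shut fingers; the grasp point (between the pads) lies 19 mm behind it (manip.grip_point_offset is the distance from the TCP to the grasp point, in m); z points along the fingers, y is the direction in which the jaws open and shut (so a half turn about z gives the same grasp; the last joint's range is limited). The gripper opens to 94 mm and grips with 3 to 60 N. Pads are 16 mm wide; open, the fingers measure 119 mm over their backs; the gripper's body (75 mm by 177 mm) begins 78 mm behind the grasp point.
Start: joints at [60.9, 14.043, 89.255, -0, 76.702, -9.975], TCP at [0.213, 0.614, 0.205] pointing down, gripper open.
Joint ranges: [-179.41, 179.41], [-58.25, 129.5], [7.25, 145.43], [-54.29, 234.29], [11.92, 165.04], [-157.13, 157.13]. Speed limits (degrees/s): [147.25, 147.25, 180, 180, 180, 180].

### API

Orientations are given as [roll, pitch, yaw] about the fixed x, y, z axes, in that order (R = Rz(yaw) Ry(pitch) Rx(roll)).
In Python, from rig import manip, imaging, order gives the robot as it stands.
- The arm moves only by the tool servo_tool, never from a script. Its argument "rows" is a list of rows, each an object with "hand": the opening in per cent of the stroke, from 0 (shut) to 100 (fully open); "xyz": the shift along the tool's x, y, z in mm, a list of three; "rotation": the turn, a rotation vector about the tool's x, y, z in rad, a list of three. In form: [{"hand": hand, "xyz": [tx, ty, tz], "rotation": [wx, wy, wz]}, ...]. A call has 1 to 8 rows; each row is the pose to reach, as a shift and turn from the pose commanded when the call began, along the tool's axes at that moment; what a row does not reach only later rows make up. A row lasts 1/10 s, in which the tool goes at most 50 mm and 8.59 degrees, less where a joint would pass 70% of its speed; a pose out of reach is approached as far as the arm can. A call with a gripper value outside its range is refused whole. The fingers move at their own pace and stop on an object; "newtons" is the grip in N (left out, the last holds). Time passes only in rows, so rows that repeat a pose let the fingers close. It gives the time, the measured TCP pose, the force and the opening at its end, in the units of the state.
- manip.observe(): the state, without advancing time (a new reading comes with each control period).
- imaging.camera(name): name is "side" or "top" or "wrist"; returns a dict with "image" (384x512x3 uint8, blue, green, red), "K" (3x3 intrinsics, pixels), "k1" (the pictures are not rectified: a ray, as slopes to the right and down, at radius r is drawn at 1 + k1 r^2 times it, then the intrinsics apply), "R" (3x3) and "t" (3): a world point X has camera coordinates R X + t. Camera axes: x right, y down, z forward; pixel columns grow to the right and rows downward; lengths in m; the calibration is good to about 2 mm. A picture is of the moment at which its call begins. There is no depth.
- order.sign_off(): hands the job in, once; it reports no verdict.
The state is a dict: "clock": time; "joint_pos": joint angles; "qd": joint speeds; "joint_torque": joint torques, N m; "tool_pos": TCP position; "tcp_rot": TCP orientation; "force": force on the tool from outside, world axes, zero at the start; "torque": the same for the moment, N m; "finger_gap": finger opening in m.
Only numpy, scipy, OpenCV 4.12 (cv2) and the standard library are available. Lean on these libraries where they do the work, as an engineer would, in place of code of your own. Each camera call takes 0.05 s, during which the arm holds its last target. There are 200 camera calls.

## Working session

There is one attempt and no reset: what is moved stays moved. The work goes in short steps, Python scripts to look and compute and a tool call to move; the robot and the scene stay as the last step left them, time stands still between calls to the robot, and variables do not carry over. Pictures are saved under pics/ and viewed, about 8 in all and at most 12, crops included, and the job is handed in when it is done.

Besides the shell and the picture viewer there is one more tool, called after "Emit:" in YAML: its name, and indented under it one key for each argument. servo_tool: Moves the arm, as the interface text tells. Its arguments: {"type":"object","properties":{"rows":{"type":"array"},"newtons":{"type":"number"}},"required":["rows"]}

```bash
mkdir -p pics
python3 - <<'E'
from rig import manip, imaging
import cv2, numpy as np
s=manip.observe(); print({k:np.round(v,3).tolist() for k,v in s.items()})
for n in("top","side"):
    c=imaging.camera(n); cv2.imwrite(f"pics/{n}0.png",c["image"]); np.savez(f"{n}0.npz",**{k:np.array(v) for k,v in c.items()})
    print(n,c["k1"],np.round(c["K"],1).tolist(),np.round(-np.array(c["R"]).T@c["t"],3))
E
```

```text
{'clock': 0.0, 'joint_pos': [60.901, 14.081, 89.321, 0.001, 76.701, -9.975], 'qd': [-0.059, -0.064, 0.01, -0.074, -0.04, -0.069], 'joint_torque': [0.002, -41.583, -31.461, 0.069, 0.033, -0.0], 'tool_pos': [0.213, 0.614, 0.204], 'tcp_rot': [-179.899, -0.019, 160.875], 'force': [-0.557, -0.306, -0.63], 'torque': [-0.008, 0.05, -0.011], 'finger_gap': 0.094}
top -0.007184797646341222 [[369.0, 0.0, 248.1], [0.0, 369.0, 185.4], [0.0, 0.0, 1.0]] [0.576 0.048 0.842]
side -0.1009642492898455 [[404.2, 0.0, 256.8], [0.0, 404.2, 187.3], [0.0, 0.0, 1.0]] [ 0.115 -0.487  0.872]
```

View pics/top0.png

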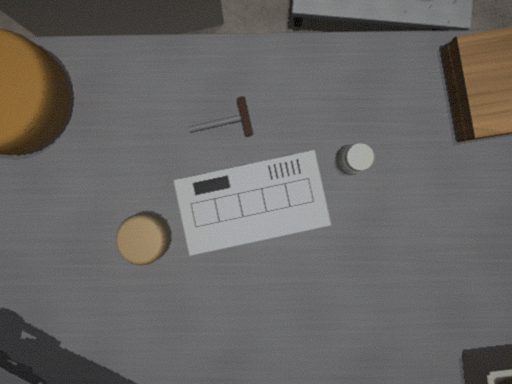

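View pics/side0.png

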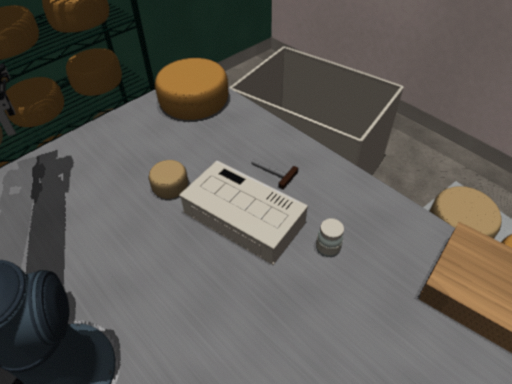

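Top view: white logger with corners at about (175,180), (315,151), (330,225), (190,255), and its plate row from (191,204) to (314,203). The cheese is at (142,239), the jar at (359,156) and the iron at (230,120). The side view shows the same layout, with the plate row around (245,200).

```bash
cat > h.py <<'E'
import cv2, numpy as np
def load(n): return dict(np.load(n))
def rays(c,p):
    k=np.array([float(c["k1"]),0,0,0,0])
    u=cv2.undistortPoints(np.float64(p).reshape(-1,1,2),c["K"],k).reshape(-1,2)
    return -c["R"].T@c["t"].ravel(), np.c_[u,np.ones(len(u))]@c["R"]
def onz(c,p,z):
    o,d=rays(c,p); return o+d*((z-o[2])/d[:,2])[:,None]
def tri(c1,p1,c2,p2):
    (o1,D1),(o2,D2)=rays(c1,p1),rays(c2,p2); out=[]
    for a,b in zip(D1,D2):
        s=np.linalg.lstsq(np.c_[a,-b],o2-o1,rcond=None)[0]; A,B=o1+a*s[0],o2+b*s[1]
        out.append(np.r_[(A+B)/2,np.linalg.norm(A-B)])
    return np.array(out)
E
python3 - <<'E'
from h import *
cs=[load("top0.npz"),load("side0.npz")]
box=[(165,140,340,265),(170,155,315,262)]; cents=[]
for c,(x0,y0,x1,y1) in zip(cs,box):
    g=cv2.cvtColor(c["image"],cv2.COLOR_BGR2GRAY)[y0:y1,x0:x1]
    g=cv2.resize(g,None,fx=4,fy=4,interpolation=cv2.INTER_CUBIC)
    b=cv2.adaptiveThreshold(g,255,cv2.ADAPTIVE_THRESH_MEAN_C,cv2.THRESH_BINARY,41,4)
    n,l,st,ce=cv2.connectedComponentsWithStats(b,connectivity=4)
    pts=[]
    for i in range(1,n):
        if 2500<st[i,4]<12000:
            m=cv2.findContours((l==i).astype(np.uint8),cv2.RETR_EXTERNAL,cv2.CHAIN_APPROX_NONE)[0][0]
            r=cv2.minAreaRect(m); hull=cv2.contourArea(cv2.convexHull(m))
            p=(np.array(r[0])+.5)/4-.5+[x0,y0]
            print(st[i,4],np.round(hull),np.round(p,1),np.round(r[1],0))
    print('--')
c=cs[0]
g=cv2.cvtColor(c["image"],cv2.COLOR_BGR2GRAY)
m=cv2.findContours((g>150).astype(np.uint8),cv2.RETR_EXTERNAL,cv2.CHAIN_APPROX_NONE)[0]
for q in m:
    if cv2.contourArea(q)>5000:
        r=cv2.minAreaRect(q); print(r, onz(c,cv2.boxPoints(r),.075).round(3))
print(np.round(onz(c,[(142,239),(359,156)],.065),3), np.round(onz(c,[(191,131),(241,119),(240,98),(248,135)],.015),3))
E
```

```text
7388 7790.0 [298.8 192.2] [90. 88.]
7386 7657.0 [275.3 197.1] [89. 88.]
7386 7723.0 [251.7 202.3] [89. 88.]
7386 7700.0 [228.2 207.3] [89. 88.]
7433 7730.0 [204.6 212.3] [90. 88.]
--
4460 4520.0 [176.5 172. ] [103.  55.]
2937 3011.0 [212.4 184.1] [53. 73.]
3800 3934.0 [274.2 217.1] [75. 61.]
4087 8294.0 [226.5 229.5] [314.  30.]
--
((251.90997314453125, 202.31686401367188), (76.61331176757812, 144.27952575683594), 77.85572052001953) [[ 0.608  0.206  0.075]
 [ 0.667 -0.088  0.075]
 [ 0.511 -0.119  0.075]
 [ 0.452  0.174  0.075]]
[[ 0.485  0.275  0.065]
 [ 0.653 -0.184  0.065]] [[0.72  0.178 0.015]
 [0.746 0.065 0.015]
 [0.793 0.066 0.015]
 [0.709 0.05  0.015]]
```

Run:
```python
from h import *
t,s=load("top0.npz"),load("side0.npz")
P=[(204.6,212.3),(228.2,207.3),(251.7,202.3),(275.3,197.1),(298.8,192.2)]
T=tri(t,[P[0],P[4]],s,[(212.4,184.1),(274.2,217.1)]); print(T.round(4))
Q=onz(t,P,.075); print(Q.round(4)); d=Q[0]-Q[4]; print(np.linalg.norm(d),np.degrees(np.arctan2(-d[0],d[1])))
from rig import manip
from scipy.spatial.transform import Rotation as R
o=manip.observe(); M=R.from_euler('xyz',o["tcp_rot"],degrees=True).as_matrix(); print(M.round(3)); 
for q in Q: print((M.T@(q-o["tool_pos"])*1000).round(1))
```

```text
[[ 0.539   0.1425  0.0756  0.0021]
 [ 0.5781 -0.0537  0.0752  0.0017]]
[[ 0.5398  0.1419  0.075 ]
 [ 0.5495  0.0927  0.075 ]
 [ 0.5592  0.0438  0.075 ]
 [ 0.5693 -0.0054  0.075 ]
 [ 0.5787 -0.0543  0.075 ]]
0.20000083439316438 11.217326906719657
[[-0.945  0.328 -0.001]
 [ 0.328  0.945 -0.002]
 [ 0.    -0.002 -1.   ]]
[-463.7 -338.3  129.9]
[-488.9 -381.6  130. ]
[-514.1 -424.7  130. ]
[-539.7 -467.8  130.1]
[-564.7 -510.9  130.1]
```

The plate height triangulates to 75 mm and the spacing to 50 mm, both matching the text. I'll shut the fingers and go above the +y plate.

Emit:
servo_tool:
  rows:
    - {"hand": 0, "xyz": [-40, -29, 5], "rotation": [0, 0, 0]}
    - {"hand": 0, "xyz": [-80, -58, 10], "rotation": [0, 0, 0]}
    - {"hand": 0, "xyz": [-120, -87, 20], "rotation": [0, 0, 0]}
    - {"hand": 0, "xyz": [-160, -116, 30], "rotation": [0, 0, 0]}
    - {"hand": 0, "xyz": [-200, -145, 40], "rotation": [0, 0, 0]}
    - {"hand": 0, "xyz": [-240, -174, 50], "rotation": [0, 0, 0]}
    - {"hand": 0, "xyz": [-270, -197, 50], "rotation": [0, 0, 0]}
    - {"hand": 0, "xyz": [-280, -204, 50], "rotation": [0, 0, 0]}

```text
clock: 0.9
tool_pos: [0.4118, 0.3269, 0.1547]
tcp_rot: [-179.9, -0.0, 160.7]
force: [-0.2, -0.3, -0.4]
finger_gap: 0.0334
```

Emit:
servo_tool:
  rows:
    - {"hand": 0, "xyz": [-40, -29, 5], "rotation": [0, 0, 0]}
    - {"hand": 0, "xyz": [-80, -58, 15], "rotation": [0, 0, 0]}
    - {"hand": 0, "xyz": [-120, -87, 25], "rotation": [0, 0, 0]}
    - {"hand": 0, "xyz": [-160, -116, 35], "rotation": [0, 0, 0]}
    - {"hand": 0, "xyz": [-178, -130, 45], "rotation": [0, 0, 0]}
    - {"hand": 0, "xyz": [-184, -134, 50], "rotation": [0, 0, 0]}
    - {"hand": 0, "xyz": [-184, -134, 50], "rotation": [0, 0, 0]}
    - {"hand": 0, "xyz": [-184, -134, 50], "rotation": [0, 0, 0]}

```text
clock: 1.7
tool_pos: [0.54, 0.1442, 0.1055]
tcp_rot: [180.0, -0.0, 161.0]
force: [1.3, 0.5, 0.6]
finger_gap: 0.0004
```

```bash
cat > st.py <<'E'
from h import *
from rig import manip
from scipy.spatial.transform import Rotation as R
Q=np.array([[.5398,.1419,.075],[.5495,.0927,.075],[.5592,.0438,.075],[.5693,-.0054,.075],[.5787,-.0543,.075]])
o=manip.observe(); M=R.from_euler('xyz',o["tcp_rot"],degrees=True).as_matrix()
print(o["clock"],np.round(o["tool_pos"],4),np.round(o["tcp_rot"],1),np.round(o["force"],2),o["finger_gap"])
print(((Q-o["tool_pos"])@M*1000).round(1))
E
python3 st.py; python3 -c "
from rig import imaging; import cv2
cv2.imwrite('pics/w1.png',imaging.camera('top')['image'])"
```

```text
1.7 [0.54   0.1442 0.1055] [180.  -0. 161.] [1.28 0.47 0.6 ] 0.0003575300326361451
[[  -0.6   -2.2   30.5]
 [ -25.8  -45.5   30.5]
 [ -50.9  -88.6   30.5]
 [ -76.5 -131.8   30.5]
 [-101.4 -175.    30.4]]
```

View pics/w1.png

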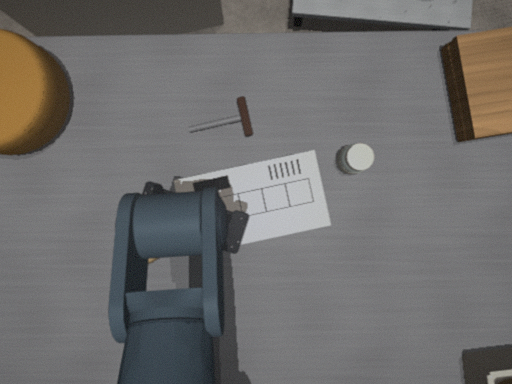

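The arm is over the left end of the logger (gripper near (200,210)), and the cheese, jar and iron have not moved. Probing plate 1.

Emit:
servo_tool:
  rows:
    - {"hand": 0, "xyz": [-1, -2, 10], "rotation": [0, 0, 0]}
    - {"hand": 0, "xyz": [-1, -2, 20], "rotation": [0, 0, 0]}
    - {"hand": 0, "xyz": [-1, -2, 26], "rotation": [0, 0, 0]}
    - {"hand": 0, "xyz": [-1, -2, 28], "rotation": [0, 0, 0]}
    - {"hand": 0, "xyz": [-1, -2, 29], "rotation": [0, 0, 0]}
    - {"hand": 0, "xyz": [-1, -2, 30], "rotation": [0, 0, 0]}
    - {"hand": 0, "xyz": [-1, -2, 31], "rotation": [0, 0, 0]}
    - {"hand": 0, "xyz": [-1, -2, 31], "rotation": [0, 0, 0]}

```text
clock: 2.55
tool_pos: [0.5412, 0.1405, 0.0753]
tcp_rot: [180.0, 0.0, 160.9]
force: [-1.6, -0.9, 4.2]
finger_gap: 0.0006
```

Emit:
servo_tool:
  rows:
    - {"hand": 0, "xyz": [0, 0, 0.5], "rotation": [0, 0, 0]}
    - {"hand": 0, "xyz": [0, 0, 1], "rotation": [0, 0, 0]}
    - {"hand": 0, "xyz": [0, 0, 1], "rotation": [0, 0, 0]}

```text
clock: 2.85
tool_pos: [0.5412, 0.1406, 0.0752]
tcp_rot: [-180.0, 0.0, 160.9]
force: [-5.8, -1.6, 10.0]
finger_gap: 0.0002
```

Rigid: 10 N with no travel, contact at z = 75 mm. Next plate.

Emit:
servo_tool:
  rows:
    - {"hand": 0, "xyz": [0, 0, -6], "rotation": [0, 0, 0]}
    - {"hand": 0, "xyz": [0, 0, -12], "rotation": [0, 0, 0]}
    - {"hand": 0, "xyz": [-12, -21, -12], "rotation": [0, 0, 0]}
    - {"hand": 0, "xyz": [-25, -43, -12], "rotation": [0, 0, 0]}
    - {"hand": 0, "xyz": [-25, -43, -8], "rotation": [0, 0, 0]}
    - {"hand": 0, "xyz": [-25, -43, -4], "rotation": [0, 0, 0]}
    - {"hand": 0, "xyz": [-25, -43, -2], "rotation": [0, 0, 0]}
    - {"hand": 0, "xyz": [-25, -43, -1], "rotation": [0, 0, 0]}

```text
clock: 3.65
tool_pos: [0.5499, 0.0923, 0.0752]
tcp_rot: [-179.9, -0.1, 161.0]
force: [-6.5, -1.9, 11.5]
finger_gap: 0.0008
```

Emit:
servo_tool:
  rows:
    - {"hand": 0, "xyz": [0, 0, 0.5], "rotation": [0, 0, 0]}
    - {"hand": 0, "xyz": [0, 0, 1], "rotation": [0, 0, 0]}
    - {"hand": 0, "xyz": [0, 0, 1], "rotation": [0, 0, 0]}

```text
clock: 3.95
tool_pos: [0.55, 0.0923, 0.0752]
tcp_rot: [-179.9, -0.1, 161.0]
force: [-8.0, -2.0, 13.2]
finger_gap: 0.0009
```

Rigid too. Plate 3.

Emit:
servo_tool:
  rows:
    - {"hand": 0, "xyz": [0, 0, -6], "rotation": [0, 0, 0]}
    - {"hand": 0, "xyz": [0, 0, -12], "rotation": [0, 0, 0]}
    - {"hand": 0, "xyz": [-12, -21, -12], "rotation": [0, 0, 0]}
    - {"hand": 0, "xyz": [-25, -43, -12], "rotation": [0, 0, 0]}
    - {"hand": 0, "xyz": [-25, -43, -8], "rotation": [0, 0, 0]}
    - {"hand": 0, "xyz": [-25, -43, -4], "rotation": [0, 0, 0]}
    - {"hand": 0, "xyz": [-25, -43, -2], "rotation": [0, 0, 0]}
    - {"hand": 0, "xyz": [-25, -43, -1], "rotation": [0, 0, 0]}

```text
clock: 4.75
tool_pos: [0.5593, 0.0437, 0.0752]
tcp_rot: [-179.9, -0.1, 161.0]
force: [-6.4, -0.4, 13.2]
finger_gap: 0.0003
```

Emit:
servo_tool:
  rows:
    - {"hand": 0, "xyz": [0, 0, 0.5], "rotation": [0, 0, 0]}
    - {"hand": 0, "xyz": [0, 0, 1], "rotation": [0, 0, 0]}
    - {"hand": 0, "xyz": [0, 0, 1], "rotation": [0, 0, 0]}

```text
clock: 5.05
tool_pos: [0.5593, 0.0438, 0.0752]
tcp_rot: [-179.9, -0.1, 161.0]
force: [-7.1, -1.3, 14.1]
finger_gap: 0.0002
```

Rigid. Plate 4.

Emit:
servo_tool:
  rows:
    - {"hand": 0, "xyz": [0, 0, -6], "rotation": [0, 0, 0]}
    - {"hand": 0, "xyz": [0, 0, -12], "rotation": [0, 0, 0]}
    - {"hand": 0, "xyz": [-12, -21, -12], "rotation": [0, 0, 0]}
    - {"hand": 0, "xyz": [-25, -43, -12], "rotation": [0, 0, 0]}
    - {"hand": 0, "xyz": [-25, -43, -8], "rotation": [0, 0, 0]}
    - {"hand": 0, "xyz": [-25, -43, -4], "rotation": [0, 0, 0]}
    - {"hand": 0, "xyz": [-25, -43, -2], "rotation": [0, 0, 0]}
    - {"hand": 0, "xyz": [-25, -43, -1], "rotation": [0, 0, 0]}

```text
clock: 5.85
tool_pos: [0.5689, -0.005, 0.0752]
tcp_rot: [-180.0, -0.1, 161.0]
force: [-6.4, 0.0, 13.9]
finger_gap: 0.0003
```

Emit:
servo_tool:
  rows:
    - {"hand": 0, "xyz": [0, 0, 0.5], "rotation": [0, 0, 0]}
    - {"hand": 0, "xyz": [0, 0, 1], "rotation": [0, 0, 0]}
    - {"hand": 0, "xyz": [0, 0, 1], "rotation": [0, 0, 0]}

```text
clock: 6.15
tool_pos: [0.5689, -0.005, 0.0752]
tcp_rot: [-179.9, -0.1, 161.0]
force: [-7.2, -0.8, 14.8]
finger_gap: 0.0005
```

Rigid. Plate 5, gently.

Emit:
servo_tool:
  rows:
    - {"hand": 0, "xyz": [0, 0, -6], "rotation": [0, 0, 0]}
    - {"hand": 0, "xyz": [0, 0, -12], "rotation": [0, 0, 0]}
    - {"hand": 0, "xyz": [-12, -21, -12], "rotation": [0, 0, 0]}
    - {"hand": 0, "xyz": [-25, -43, -12], "rotation": [0, 0, 0]}
    - {"hand": 0, "xyz": [-25, -43, -8], "rotation": [0, 0, 0]}
    - {"hand": 0, "xyz": [-25, -43, -5], "rotation": [0, 0, 0]}
    - {"hand": 0, "xyz": [-25, -43, -3], "rotation": [0, 0, 0]}
    - {"hand": 0, "xyz": [-25, -43, -2], "rotation": [0, 0, 0]}

```text
clock: 6.95
tool_pos: [0.5785, -0.0536, 0.0751]
tcp_rot: [180.0, -0.1, 160.9]
force: [-3.4, 0.3, 3.9]
finger_gap: 0.0005
```

Emit:
servo_tool:
  rows:
    - {"hand": 0, "xyz": [0, 0, 0.5], "rotation": [0, 0, 0]}
    - {"hand": 0, "xyz": [0, 0, 1], "rotation": [0, 0, 0]}
    - {"hand": 0, "xyz": [0, 0, 1], "rotation": [0, 0, 0]}

```text
clock: 7.25
tool_pos: [0.579, -0.0542, 0.0746]
tcp_rot: [180.0, -0.0, 160.9]
force: [-1.7, 0.9, 3.4]
finger_gap: 0.0004
```

Giving slightly at low force, so I'll press on.

Emit:
servo_tool:
  rows:
    - {"hand": 0, "xyz": [0, 0, 0.7], "rotation": [0, 0, 0]}
    - {"hand": 0, "xyz": [0, 0, 1.4], "rotation": [0, 0, 0]}
    - {"hand": 0, "xyz": [0, 0, 2], "rotation": [0, 0, 0]}
    - {"hand": 0, "xyz": [0, 0, 2], "rotation": [0, 0, 0]}

```text
clock: 7.65
tool_pos: [0.5792, -0.0546, 0.0725]
tcp_rot: [180.0, 0.0, 160.9]
force: [-1.7, 2.2, 4.4]
finger_gap: 0.0005
```

It's the catch: 2.5 mm down at about 4 N.

Emit:
servo_tool:
  rows:
    - {"hand": 0, "xyz": [0, 0, 0.7], "rotation": [0, 0, 0]}
    - {"hand": 0, "xyz": [0, 0, 1.4], "rotation": [0, 0, 0]}
    - {"hand": 0, "xyz": [0, 0, 2], "rotation": [0, 0, 0]}
    - {"hand": 0, "xyz": [0, 0, 2.7], "rotation": [0, 0, 0]}
    - {"hand": 0, "xyz": [0, 0, 2.7], "rotation": [0, 0, 0]}
    - {"hand": 0, "xyz": [0, 0, 2.7], "rotation": [0, 0, 0]}
    - {"hand": 0, "xyz": [0, 0, 2.7], "rotation": [0, 0, 0]}
    - {"hand": 0, "xyz": [0, 0, 2.7], "rotation": [0, 0, 0]}

```text
clock: 8.45
tool_pos: [0.5793, -0.0548, 0.07]
tcp_rot: [-180.0, 0.0, 160.9]
force: [0.8, 2.6, 3.6]
finger_gap: 0.0005
```

```bash
python3 -c "
from rig import imaging; import cv2
cv2.imwrite('pics/s2.png',imaging.camera('side')['image'])"
```

```text
(no output)
```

View pics/s2.png

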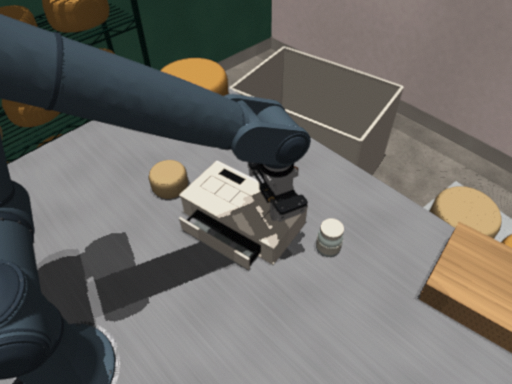

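The tray is out at the front, from about (183,225) to (258,260). The cheese and jar have not moved. Letting go and lifting straight up.

Emit:
servo_tool:
  rows:
    - {"hand": 0, "xyz": [0, 0, -5], "rotation": [0, 0, 0]}
    - {"hand": 0, "xyz": [0, 0, -15], "rotation": [0, 0, 0]}
    - {"hand": 0, "xyz": [0, 0, -40], "rotation": [0, 0, 0]}
    - {"hand": 0, "xyz": [0, 0, -75], "rotation": [0, 0, 0]}
    - {"hand": 0, "xyz": [0, 0, -110], "rotation": [0, 0, 0]}
    - {"hand": 0, "xyz": [0, 0, -140], "rotation": [0, 0, 0]}
    - {"hand": 0, "xyz": [0, 0, -150], "rotation": [0, 0, 0]}
    - {"hand": 0, "xyz": [0, 0, -150], "rotation": [0, 0, 0]}

```text
clock: 9.3
tool_pos: [0.5795, -0.0552, 0.2212]
tcp_rot: [-180.0, 0.2, 160.9]
force: [0.5, -0.1, -2.1]
finger_gap: 0.0004
```

Emit:
servo_tool:
  rows:
    - {"hand": 0, "xyz": [20, 35, 0], "rotation": [0, 0, 0]}
    - {"hand": 0, "xyz": [40, 70, 0], "rotation": [0, 0, 0]}
    - {"hand": 0, "xyz": [60, 105, 0], "rotation": [0, 0, 0]}
    - {"hand": 0, "xyz": [80, 140, 0], "rotation": [0, 0, 0]}
    - {"hand": 0, "xyz": [100, 175, 0], "rotation": [0, 0, 0]}
    - {"hand": 0, "xyz": [120, 210, 0], "rotation": [0, 0, 0]}
    - {"hand": 0, "xyz": [140, 245, 0], "rotation": [0, 0, 0]}
    - {"hand": 0, "xyz": [160, 280, 0], "rotation": [0, 0, 0]}

```text
clock: 10.1
tool_pos: [0.5177, 0.2632, 0.2168]
tcp_rot: [-179.8, -0.2, 160.9]
force: [0.5, 0.3, 0.0]
finger_gap: 0.0009
```

Emit:
servo_tool:
  rows:
    - {"hand": 0, "xyz": [35, 25, 0], "rotation": [0, 0, 0]}
    - {"hand": 0, "xyz": [70, 50, 0], "rotation": [0, 0, 0]}
    - {"hand": 0, "xyz": [100, 72, 0], "rotation": [0, 0, 0]}
    - {"hand": 0, "xyz": [110, 80, 0], "rotation": [0, 0, 0]}
    - {"hand": 0, "xyz": [110, 80, 0], "rotation": [0, 0, 0]}
    - {"hand": 0, "xyz": [110, 80, 0], "rotation": [0, 0, 0]}

```text
clock: 10.7
tool_pos: [0.4421, 0.3728, 0.2185]
tcp_rot: [-179.9, -0.0, 160.8]
force: [0.5, -1.1, 0.1]
finger_gap: 0.0004
```

```bash
python3 st.py|head -1; python3 -c "
from rig import imaging; import cv2
cv2.imwrite('pics/t3.png',imaging.camera('top')['image'])"
```

```text
10.7 [0.4421 0.3728 0.2185] [-179.9   -0.   160.8] [ 0.49 -1.06  0.06] 0.0003790849878304814
```

View pics/t3.png

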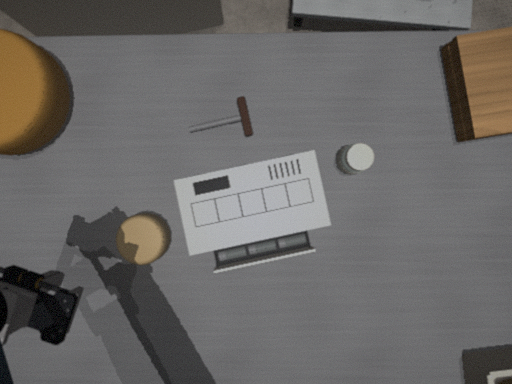

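The tray stands about 50 mm out, from (215,270) to (314,250). The cheese (142,239), jar (359,156) and iron (230,120) are where they were, all plates look flush and the arm is clear.

```bash
python3 -c "
from rig import order; print(order.sign_off())"
```

```text
the job is handed in; nothing more can be done
None
```

I found the catch, released the battery tray and handed the job in. The sign-off gives no verdict.

- **Finding the catch:** I felt the plates from the +y end with shut fingers. The first four were rigid: 10–15 N with no travel, at z ≈ 75 mm. The fifth, at y = −100 mm, gave about 5 mm at roughly 4 N, and the tray sprang out. I then lifted straight up and drew clear.
- **Last checks:** the final top picture shows the tray about 50 mm out by eye. The cheese, jar and iron appear at the same pixels as at the start. The arm was clear, with about 1 N of force noise, at 10.7 s on the clock.
- **Not measured:** I judged that the catch plate is back up only from the top picture, where all five plates look flush.

No check failed or disagreed.

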